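# Nest the smithy's graded pots on the bench

## Task

Put the four empty steel rivet pots away as one nest: leave the largest standing where it is on the bench and nest the others inside one another in size order, each standing upright and fully down on the floor of the next larger. Lower them in rather than dropping them, do not tip any pot over, and leave the anvil, oil can, chisel block and hammer as they are.

Things in the scene. Friction and masses are not known exactly. Their poses are not given: they have to be found in the camera images.
- pot_a_mid (a point): The largest (widest and lowest) of four round open plain-steel pots, upright, loose. Rim 160 mm outside, 56 mm high, foot 124 mm outside, 116 inside, floor 4 thick. Body tapers out to 150 mm; top 24 mm is a straight collar 9 mm thick, mouth 142 mm clear. 0.6 kg +-20 %. Point on the axis half-way up; z up. Yaw means nothing.
- pot_b_mid (a point): The second-largest of four round open plain-steel pots, upright, loose. Rim 128 mm outside, 78 mm high, foot 100 mm outside, 92 inside, floor 4 thick. Body tapers out to 118 mm; top 24 mm is a straight collar 9 mm thick, mouth 110 mm clear. 0.34 kg +-20 %. Point on the axis half-way up; z up. Yaw means nothing. Nested: foot on the next larger pot's floor, rim 26 mm above its rim, 8 mm play round the foot.
- pot_c_mid (a point): The third-largest of four round open plain-steel pots, upright, loose. Rim 96 mm outside, 100 mm high, foot 76 mm outside, 68 inside, floor 4 thick. Body tapers out to 86 mm; top 24 mm is a straight collar 9 mm thick, mouth 78 mm clear. 0.24 kg +-20 %. Point on the axis half-way up; z up. Yaw means nothing. Nested: foot on the next larger pot's floor, rim 26 mm above its rim, 8 mm play round the foot.
- pot_d_mid (a point): The smallest (narrowest and tallest) of four round open plain-steel pots, upright, loose. Rim 66 mm outside, 122 mm high, foot 52 mm outside, 44 inside, floor 4 thick. Body tapers out to 56 mm; top 24 mm is a straight collar 9 mm thick, mouth 48 mm clear. 0.16 kg +-20 %. Point on the axis half-way up; z up. Yaw means nothing. Nested: foot on the next larger pot's floor, rim 26 mm above its rim, 8 mm play round the foot.
- anvil: Bystander: small dark bench anvil, 6.5 kg, loose. Foot 150 x 90 mm, body 115 mm high, face 140 x 62 mm; face reaches 80 mm along +x from the origin, pointed horn reaches 124 mm along -x. Origin under the middle of the foot.
- oilcan: Bystander: grey upright oil can, 66 mm diameter up to 85 mm high, coned to a neck 20 mm wide, 150 mm high over all, loose. Origin at the centre of its underside.
- hammer: Bystander: hammer lying on the bench, 260 mm long, 26 mm thick (head 78 mm across, at the +x end), wooden handle along its x axis, loose. Origin under the middle of its length.
- block: Bystander: upright wooden block 60 x 60 mm, 90 mm high, with three chisels standing in it whose handles reach 155 mm, loose. Origin at the centre of its underside.
Not all that is in view belongs to the job. What is shaped like the part that bears pot_b_mid but blue or green is not meant.

How it is judged:
By the outcome, as a careful person would: the job done as asked, in the order asked, and still so for the second after the job is handed in, with the robot touching nothing.
It also fails if it takes over 67 s, if anything falls off the work surface, if the arm or the gripper's body presses on something with over 40 N, if the wrist force passes 120 N, or if a joint passes its speed limit or range.

## Robot

A 7-joint arm with a two-finger parallel gripper is mounted at the origin on the work surface. World frame = base frame: x ahead of the robot, y to its left, z up, the work surface at z = 0. Lengths are in m, angles in rad, forces in N, time in s.
With the tool pointing down it reaches from about 0.425 to 0.8 m from the base axis. Payload 8.3 kg.
Tool frame: the origin (TCP) lies at the centre of the arm's flange, where the gripper is bolted on; the fingertips stand 173 mm ahead of it and the grasp point (between the pads) lies 155 mm ahead of it; z points along the fingers, y is the line along which they close (so a half turn about z gives the same grasp; the last joint's range is limited). The gripper opens to 85 mm and grips with 20 to 120 N. Pads are 22 mm wide; open, the fingers measure 114 mm over their backs; the gripper's body (76 mm by 85 mm) begins 54 mm behind the grasp point. The pads swing forward as they close: fully open they stand 13 mm farther back than shut.
Start: joints at [1.11, 0.383, 0.016, 1.37, -0.006, 1.388, -0.046], TCP at [0.242, -0.576, 0.405] pointing down, gripper open.
Joint ranges: [-2.95, 2.95], [-0.25, 2.06], [-1.52, 1.56], [0.18, 2.33], [-1.44, 4.58], [0.02, 2.06], [-3.01, 3.01]. Speed limits (rad/s): [2.39, 2.39, 3.01, 3.01, 3.14, 3.14, 3.14].

## Interface

Orientations are given as a unit quaternion [w, x, y, z].
In Python, from workcell import arm gives the robot as it stands.
- The arm moves only by the shell command python3 -m creep 'ROWS' [FORCE]. ROWS is JSON, a list of rows, each an object of numbers: "x", "y", "z": the shift along the world's x, y, z in units of 40 mm (1.0 is 40 mm); "wx", "wy", "wz": the turn, a rotation vector about the world's x, y, z in units of 5 degrees (1.0 is 5 degrees); "fingers": the closure, from 0 (fully open) to 1 (shut). A call has 1 to 20 rows; each row shifts and turns the commanded pose from where the row before left it; what a row does not reach is not made up. A row lasts 1/10 s, in which the tool goes at most 50 mm and 8.59 degrees, less where a joint would pass 70% of its speed; a pose out of reach is approached as far as the arm can. A call is refused whole if a number of a shift passes 1 or a number of a turn 1, either way. A call with a gripper value outside its range is refused whole. The fingers move at their own pace and stop on an object; FORCE is the grip in N (left out, the last holds). Time passes only in rows, so rows that do not move let the fingers close. It gives the time, the measured TCP pose, the force, the opening and the grip force at its end, in the units of the state.
- arm.sense(): the state, without advancing time (a new reading comes with each control period).
- arm.snapshot(name): name is "scene" or "side" or "wrist"; returns (picture, depth): 400x640x3 uint8, red, green, blue; 400x640 float32, m along the optical axis (not along the pixel's ray), 0 where there is no reading.
- arm.camera_params(name): a dict with "mtx" (3x3 intrinsics, pixels), "rvec" (rotation vector, rad) and "tvec" (3), from world to camera coordinates, as OpenCV has them. Camera axes: x right, y down, z forward; pixel columns grow to the right and rows downward; lengths in m; the calibration is good to about 2 mm. A picture is of the moment at which its call begins: read the wrist's pose just before it. camera_params takes no time and is no camera call; for the wrist camera it gives the pose at the moment of the call.
- arm.job_done(): hands the job in; it is judged then, once.
The state is a dict: "t": time; "q": joint angles; "dq": joint speeds; "joint_efforts": joint torques, N m; "position": TCP position; "ee_rot": TCP orientation; "wrist_force": force on the tool from outside, world axes, zero at the start; "wrist_torque": the same for the moment, N m; "grip_width": finger opening in m; "grip_force": force on a finger pad.
Only numpy, scipy, OpenCV 4.12 (cv2) and the standard library are available. Lean on these libraries where they do the work, as an engineer would, in place of code of your own. Each camera call takes 0.05 s, during which the arm holds its last target. There are 200 camera calls.

## Working session

There is one attempt and no reset: what is moved stays moved. The work goes in short steps, Python scripts to look and compute and a shell command to move; the robot and the scene stay as the last step left them, time stands still between calls to the robot, and variables do not carry over. Pictures are saved under pics/ and viewed, at most 10 in all, crops included, and the job is handed in when it is done.

```bash
mkdir -p pics; ls; python3 - <<'E'
from workcell import arm
import cv2
for n in("scene","side"):
    p,d=arm.snapshot(n); cv2.imwrite(f"pics/{n}0.png",cv2.cvtColor(p,cv2.COLOR_RGB2BGR))
    import numpy as np; np.save(f"pics/{n}0.npy",d)
    c=arm.camera_params(n); R=cv2.Rodrigues(np.array(c['rvec'],float))[0]; print(n,(-R.T@np.array(c['tvec']).reshape(3)).round(3),R[2].round(2))
s=arm.sense(); print(s)
E
```

```text
pics
scene [1.318 0.588 1.063] [-0.54 -0.43 -0.72]
side [0.524 1.066 0.907] [ 0.05 -0.79 -0.61]
{'t': 0.1, 'q': array([ 1.11007498,  0.38416665,  0.01636832,  1.3710664 , -0.00631731,
        1.38823078, -0.04651794]), 'dq': array([ 0.00040155,  0.00065395, -0.00010968, -0.00251494,  0.00136164,
        0.00206026,  0.00075387]), 'joint_efforts': array([ 3.11100710e-03, -6.29129291e+01,  8.47610906e-01, -3.72757244e+01,
        1.68431166e-02,  1.05083614e-02,  1.75253689e-05]), 'position': array([ 0.24211534, -0.57602799,  0.40376285]), 'ee_rot': array([-8.92482209e-04,  9.80277219e-01,  1.97625259e-01, -1.84483572e-04]), 'wrist_force': array([ 0.53839296,  0.21762182, -0.52307455]), 'wrist_torque': array([-0.00148799, -0.0169424 , -0.02768503]), 'grip_force': 0.0, 'grip_width': 0.08507722733860347}
```

View pics/scene0.png

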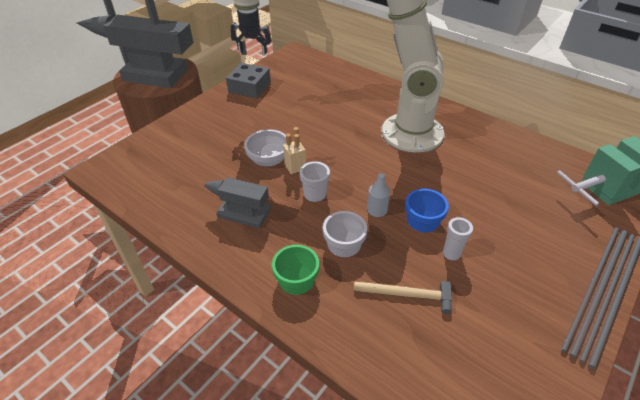

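View pics/side0.png

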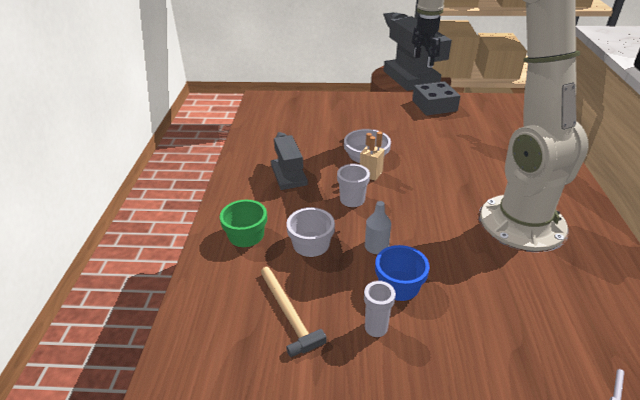

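Scene: pot A at (267,148), B at (345,235), C at (315,182), D at (457,240). The block stands at (294,155), the oil can at (378,195) and the anvil at (242,200). The blue and green bowls are decoys. Next I fit the rim circles from depth.

```bash
cat > h.py <<'E'
import numpy as np, cv2
from scipy.optimize import least_squares
from workcell import arm
def cloud(n,d=None):
    if d is None: d=arm.snapshot(n)[1]
    c=arm.camera_params(n); R=cv2.Rodrigues(np.array(c['rvec'],float))[0]; t=np.array(c['tvec']).reshape(3); K=np.array(c['mtx'])
    v,u=np.mgrid[:400,:640]; P=np.stack([(u-K[0,2])/K[0,0]*d,(v-K[1,2])/K[1,1]*d,d],-1)
    W=(P-t)@R; W[d==0]=np.nan; return W
def rim(W,guess,h,ro,tol=.004,it=4):
    """centre of the rim annulus (radii ro-9mm..ro) from points at height h"""
    P=W.reshape(-1,3); c=np.array(guess,float)
    P=P[abs(P[:,2]-h)<tol]
    for w in (.03,.015,.008,.006,.006):
        r=np.hypot(*(P[:,:2]-c).T); Q=P[(r>ro-.0045-w)&(r<ro-.0045+w)]
        f=least_squares(lambda c:np.hypot(*(Q[:,:2]-c).T)-(ro-.0045),c,loss='soft_l1',f_scale=.003); c=f.x
    return c.round(4),len(Q),Q[:,2].mean().round(4),np.abs(f.fun).mean().round(4)
E
python3 - <<'E'
from h import *
px={"scene":dict(A=(267,137),B=(345,221),C=(315,168),D=(460,224),blk=(294,145),can=(381,178),anv=(245,190),blue=(427,203),green=(296,265)),
"side":dict(A=(367,138),B=(311,222),C=(353,175),D=(380,291),blk=(373,150),can=(380,208),anv=(287,155),blue=(402,265),green=(244,218))}
S=dict(A=(.056,.08),B=(.078,.064),C=(.1,.048),D=(.122,.033),blue=(.078,.064),green=(.078,.064))
for n in px:
    W=cloud(n,np.load(f"pics/{n}0.npy")); c=arm.camera_params(n); R=cv2.Rodrigues(np.array(c['rvec'],float))[0]; t=np.array(c['tvec']).reshape(3);K=np.array(c['mtx']); C=-R.T@t
    for k,(u,v) in px[n].items():
        if k in S:
            h,r=S[k]; d=R.T@np.linalg.inv(K)@[u,v,1]; g=(C+d*(h-C[2])/d[2])[:2]; print(n,k,g.round(3),rim(W,g,h,r))
        else: print(n,k,W[v,u].round(3))
    # obstacles: extents of tall points
    for k,b,z in (("blk",(.5,-.3,.15),.1),):pass
    np.save(f"pics/W{n}.npy",W)
E
```

```text
scene A [ 0.413 -0.368] (array([ 0.4398, -0.3444]), 194, np.float64(0.0558), np.float64(0.0027))
scene B [0.585 0.102] (array([0.6051, 0.1151]), 342, np.float64(0.0777), np.float64(0.0022))
scene C [ 0.476 -0.096] (array([ 0.4906, -0.0871]), 186, np.float64(0.0997), np.float64(0.0026))
scene D [0.431 0.38 ] (array([0.4395, 0.3845]), 174, np.float64(0.1219), np.float64(0.0023))
scene blk [ 0.42  -0.233  0.09 ]
scene can [0.429 0.118 0.144]
scene anv [ 0.695 -0.19   0.114]
scene blue [0.374 0.254] (array([0.3762, 0.2547]), 299, np.float64(0.0778), np.float64(0.0023))
scene green [0.793 0.091] (array([0.7902, 0.0858]), 414, np.float64(0.078), np.float64(0.0024))
side A [ 0.436 -0.361] (array([ 0.4372, -0.3416]), 165, np.float64(0.0555), np.float64(0.0025))
side B [0.6   0.113] (array([0.6027, 0.117 ]), 365, np.float64(0.0773), np.float64(0.0025))
side C [ 0.488 -0.076] (array([ 0.4885, -0.0847]), 195, np.float64(0.0994), np.float64(0.0024))
side D [0.435 0.382] (array([0.4371, 0.3868]), 314, np.float64(0.1213), np.float64(0.0024))
side blk [ 0.424 -0.209  0.103]
side can [0.422 0.126 0.142]
side anv [ 0.689 -0.154  0.115]
side blue [0.373 0.261] (array([0.3741, 0.2572]), 490, np.float64(0.0775), np.float64(0.0024))
side green [0.781 0.103] (array([0.7877, 0.0876]), 336, np.float64(0.0774), np.float64(0.0023))
```

```bash
python3 - <<'E'
from h import *
P=np.concatenate([np.load(f"pics/W{n}.npy").reshape(-1,3) for n in("scene","side")])
for k,lo,hi,z in (("anvil",(.55,-.4),(.85,-.08),.06),("block",(.36,-.262),(.5,-.14),.08),("can",(.36,.06),(.48,.18),.03),("hammer",(.5,.2),(.85,.5),.012)):
    Q=P[(P[:,0]>lo[0])&(P[:,0]<hi[0])&(P[:,1]>lo[1])&(P[:,1]<hi[1])&(P[:,2]>z)&(P[:,2]<.3)]
    print(k,Q.min(0).round(3),Q.max(0).round(3))
E
python3 -m creep '[{"x":0.585,"y":0.96,"wz":0.747,"fingers":0.5},{"x":0.585,"y":0.96,"wz":0.747,"fingers":0.5},{"x":0.585,"y":0.96,"wz":0.747,"fingers":0.5},{"x":0.585,"y":0.96,"wz":0.747,"fingers":0.5},{"x":0.585,"y":0.96,"wz":0.747,"fingers":0.5},{"x":0.585,"y":0.96,"wz":0.747,"fingers":0.5},{"x":0.585,"y":0.96,"wz":0.747,"fingers":0.5},{"x":0.585,"y":0.96,"wz":0.747,"fingers":0.5},{"x":0.585,"y":0.96,"wz":0.747,"fingers":0.5},{"x":0.585,"y":0.96,"wz":0.747,"fingers":0.5},{"x":0.585,"y":0.96,"wz":0.747,"fingers":0.5},{"x":0.585,"y":0.96,"wz":0.747,"fingers":0.5},{"x":0.585,"y":0.96,"wz":0.747,"fingers":0.5},{"x":0.585,"y":0.96,"wz":0.747,"fingers":0.5},{"x":0.585,"y":0.96,"wz":0.747,"fingers":0.5},{"x":0.585,"y":0.96,"wz":0.747,"fingers":0.5},{"x":0.585,"y":0.96,"wz":0.747,"fingers":0.5},{"x":0.585,"y":0.96,"wz":0.747,"fingers":0.5},{"fingers":0.5},{"fingers":0.5}]' 40
```

```text
anvil [ 0.642 -0.327  0.06 ] [ 0.747 -0.12   0.121]
block [ 0.39  -0.261  0.08 ] [ 0.469 -0.184  0.158]
can [0.391 0.085 0.03 ] [0.459 0.151 0.155]
hammer [0.55  0.227 0.012] [0.723 0.477 0.032]invalid input at $[0]: expected keys x, y, z, wx, wy, wz, fingers
```

```bash
python3 -m creep '[{"x":0.585,"y":0.96,"z":0,"wx":0,"wy":0,"wz":0.747,"fingers":0.5},{"x":0.585,"y":0.96,"z":0,"wx":0,"wy":0,"wz":0.747,"fingers":0.5},{"x":0.585,"y":0.96,"z":0,"wx":0,"wy":0,"wz":0.747,"fingers":0.5},{"x":0.585,"y":0.96,"z":0,"wx":0,"wy":0,"wz":0.747,"fingers":0.5},{"x":0.585,"y":0.96,"z":0,"wx":0,"wy":0,"wz":0.747,"fingers":0.5},{"x":0.585,"y":0.96,"z":0,"wx":0,"wy":0,"wz":0.747,"fingers":0.5},{"x":0.585,"y":0.96,"z":0,"wx":0,"wy":0,"wz":0.747,"fingers":0.5},{"x":0.585,"y":0.96,"z":0,"wx":0,"wy":0,"wz":0.747,"fingers":0.5},{"x":0.585,"y":0.96,"z":0,"wx":0,"wy":0,"wz":0.747,"fingers":0.5},{"x":0.585,"y":0.96,"z":0,"wx":0,"wy":0,"wz":0.747,"fingers":0.5},{"x":0.585,"y":0.96,"z":0,"wx":0,"wy":0,"wz":0.747,"fingers":0.5},{"x":0.585,"y":0.96,"z":0,"wx":0,"wy":0,"wz":0.747,"fingers":0.5},{"x":0.585,"y":0.96,"z":0,"wx":0,"wy":0,"wz":0.747,"fingers":0.5},{"x":0.585,"y":0.96,"z":0,"wx":0,"wy":0,"wz":0.747,"fingers":0.5},{"x":0.585,"y":0.96,"z":0,"wx":0,"wy":0,"wz":0.747,"fingers":0.5},{"x":0.585,"y":0.96,"z":0,"wx":0,"wy":0,"wz":0.747,"fingers":0.5},{"x":0.585,"y":0.96,"z":0,"wx":0,"wy":0,"wz":0.747,"fingers":0.5},{"x":0.585,"y":0.96,"z":0,"wx":0,"wy":0,"wz":0.747,"fingers":0.5},{"x":0,"y":0,"z":0,"wx":0,"wy":0,"wz":0,"fingers":0.5},{"x":0,"y":0,"z":0,"wx":0,"wy":0,"wz":0,"fingers":0.5}]' 40
```

```text
t: 2.1
position: [0.6634, 0.1166, 0.4032]
ee_rot: [-0.001, 0.706, 0.708, -0.001]
wrist_force: [0.6, -0.8, -0.1]
grip_width: 0.0425
grip_force: 0.0
```

```bash
python3 - <<'E'
from h import *
s=arm.sense(); print(s['ee_rot'].round(4),s['position'].round(4))
p,d=arm.snapshot("wrist"); cv2.imwrite("pics/w1.png",p[:,:,::-1]); W=cloud("wrist",d)
print(rim(W,(.604,.116),.078,.064))
W=cloud("scene"); print(rim(W,(.604,.116),.078,.064))
E
```

```text
[-1.000e-03  7.061e-01  7.081e-01 -6.000e-04] [0.6634 0.1166 0.4032]
(array([0.6037, 0.1135]), 2795, np.float64(0.0788), np.float64(0.0024))
(array([0.6046, 0.1148]), 341, np.float64(0.0778), np.float64(0.0025))
```

```bash
python3 -m creep '[{"x":0,"y":-0.05,"z":-0.9,"wx":0,"wy":0,"wz":0,"fingers":0.5},{"x":0,"y":0,"z":-0.9,"wx":0,"wy":0,"wz":0,"fingers":0.5},{"x":0,"y":0,"z":-0.7,"wx":0,"wy":0,"wz":0,"fingers":0.5},{"x":0,"y":0,"z":-0.5,"wx":0,"wy":0,"wz":0,"fingers":0.5},{"x":0,"y":0,"z":-0.5,"wx":0,"wy":0,"wz":0,"fingers":0.5},{"x":0,"y":0,"z":-0.5,"wx":0,"wy":0,"wz":0,"fingers":0.5},{"x":0,"y":0,"z":-0.3,"wx":0,"wy":0,"wz":0,"fingers":0.5},{"x":0,"y":0,"z":0,"wx":0,"wy":0,"wz":0,"fingers":0.5},{"x":0,"y":0,"z":0,"wx":0,"wy":0,"wz":0,"fingers":0.65},{"x":0,"y":0,"z":0,"wx":0,"wy":0,"wz":0,"fingers":0.75},{"x":0,"y":0,"z":0,"wx":0,"wy":0,"wz":0,"fingers":0.8},{"x":0,"y":0,"z":0,"wx":0,"wy":0,"wz":0,"fingers":0.85},{"x":0,"y":0,"z":0,"wx":0,"wy":0,"wz":0,"fingers":0.9},{"x":0,"y":0,"z":0,"wx":0,"wy":0,"wz":0,"fingers":1},{"x":0,"y":0,"z":0,"wx":0,"wy":0,"wz":0,"fingers":1},{"x":0,"y":0,"z":0,"wx":0,"wy":0,"wz":0,"fingers":1},{"x":0,"y":0,"z":0,"wx":0,"wy":0,"wz":0,"fingers":1}]' 50
```

```text
t: 3.9
position: [0.6634, 0.1133, 0.2335]
ee_rot: [0.0, 0.707, 0.707, 0.0]
wrist_force: [-2.4, -0.5, 5.5]
grip_width: 0.0085
grip_force: 47.4
```

```bash
python3 -m creep '[{"x":0,"y":0,"z":0.2,"wx":0,"wy":0,"wz":0,"fingers":1},{"x":0,"y":0,"z":0.4,"wx":0,"wy":0,"wz":0,"fingers":1},{"x":0,"y":0,"z":0.6,"wx":0,"wy":0,"wz":0,"fingers":1},{"x":0,"y":0,"z":0.8,"wx":0,"wy":0,"wz":0,"fingers":1},{"x":0,"y":0,"z":0.8,"wx":0,"wy":0,"wz":0,"fingers":1},{"x":0,"y":0,"z":0.8,"wx":0,"wy":0,"wz":0,"fingers":1},{"x":0,"y":0,"z":0.6,"wx":0,"wy":0,"wz":0,"fingers":1},{"x":0,"y":0,"z":0.3,"wx":0,"wy":0,"wz":0,"fingers":1},{"x":0,"y":0,"z":0.1,"wx":0,"wy":0,"wz":0,"fingers":1},{"x":0,"y":0,"z":0,"wx":0,"wy":0,"wz":0,"fingers":1}]'
python3 - <<'E'
from h import *
p,d=arm.snapshot("side"); cv2.imwrite("pics/s2.png",cv2.resize(p[60:300,180:500,::-1],(800,600)));W=cloud("side",d)
s=arm.sense();zr=s['position'][2]-.2335+.078;print(s['position'],s['grip_width'])
print(rim(W,(.604,.114),zr,.064,.008))
P=W.reshape(-1,3);r=np.hypot(*(P[:,:2]-[.604,.114]).T);Q=P[(r<.066)&(r>.055)&(abs(P[:,2]-zr)<.006)];print(np.linalg.lstsq(np.c_[Q[:,:2],np.ones(len(Q))],Q[:,2],rcond=None)[0])
E
```

```text
t: 4.9
position: [0.6633, 0.113, 0.4164]
ee_rot: [-0.0, 0.707, 0.707, -0.0]
wrist_force: [-0.3, 0.8, -4.0]
grip_width: 0.0086
grip_force: 47.9
[0.66324685 0.11290158 0.41537549] 0.008497317608117323
(array([0.6038, 0.1177]), 469, np.float64(0.2578), np.float64(0.0022))
[ 0.01046333 -0.00299698  0.2527428 ]
```

View pics/s2.png

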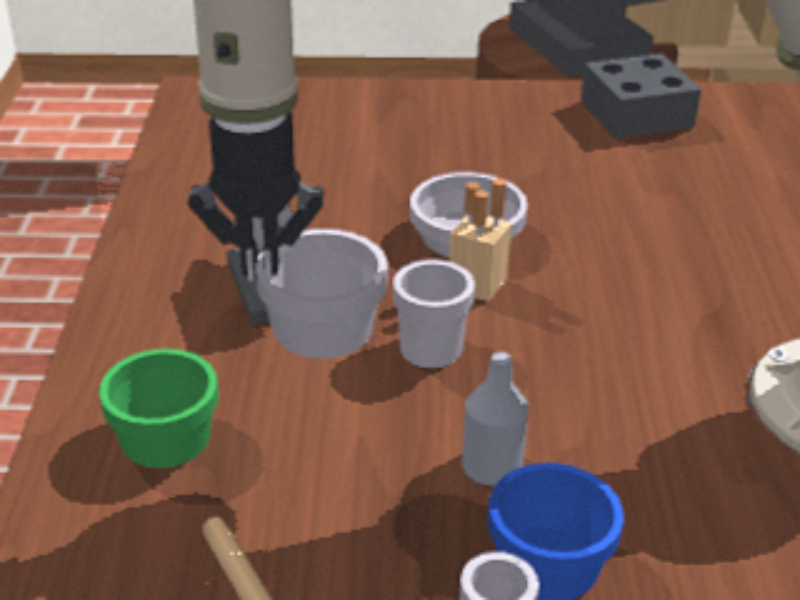

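The pot is held level at the rim (275,265) and nothing else has been disturbed. Moving over A.

```bash
python3 -m creep '[{"x":-0.1,"y":-0.28,"z":0,"wx":0,"wy":0,"wz":0,"fingers":1},{"x":-0.2,"y":-0.56,"z":0,"wx":0,"wy":0,"wz":0,"fingers":1},{"x":-0.3,"y":-0.83,"z":0,"wx":0,"wy":0,"wz":0,"fingers":1},{"x":-0.3,"y":-0.83,"z":0,"wx":0,"wy":0,"wz":0,"fingers":1},{"x":-0.3,"y":-0.83,"z":0,"wx":0,"wy":0,"wz":0,"fingers":1},{"x":-0.3,"y":-0.83,"z":0,"wx":0,"wy":0,"wz":0,"fingers":1},{"x":-0.3,"y":-0.83,"z":0,"wx":0,"wy":0,"wz":0,"fingers":1},{"x":-0.3,"y":-0.83,"z":0,"wx":0,"wy":0,"wz":0,"fingers":1},{"x":-0.3,"y":-0.83,"z":0,"wx":0,"wy":0,"wz":0,"fingers":1},{"x":-0.3,"y":-0.83,"z":0,"wx":0,"wy":0,"wz":0,"fingers":1},{"x":-0.3,"y":-0.83,"z":0,"wx":0,"wy":0,"wz":0,"fingers":1},{"x":-0.3,"y":-0.83,"z":0,"wx":0,"wy":0,"wz":0,"fingers":1},{"x":-0.3,"y":-0.83,"z":0,"wx":0,"wy":0,"wz":0,"fingers":1},{"x":-0.3,"y":-0.83,"z":0,"wx":0,"wy":0,"wz":0,"fingers":1},{"x":-0.3,"y":-0.83,"z":0,"wx":0,"wy":0,"wz":0,"fingers":1},{"x":-0.15,"y":-0.45,"z":0,"wx":0,"wy":0,"wz":0,"fingers":1},{"x":-0.08,"y":-0.22,"z":0,"wx":0,"wy":0,"wz":0,"fingers":1},{"x":0,"y":0,"z":0,"wx":0,"wy":0,"wz":0,"fingers":1},{"x":0,"y":0,"z":0,"wx":0,"wy":0,"wz":0,"fingers":1}]'
python3 - <<'E'
from h import *
for n in("scene","side"):
    W=cloud(n);p=arm.sense()['position'];print(n,p.round(4),rim(W,(p[0]-.0595,p[1]+.002),p[2]-.156,.064,.006),rim(W,(.4385,-.343),.056,.08))
E
```

```text
t: 6.85
position: [0.4866, -0.3777, 0.4163]
ee_rot: [-0.001, 0.706, 0.708, 0.0]
wrist_force: [-0.6, 0.0, -4.5]
grip_width: 0.0089
grip_force: 47.9
scene [ 0.4869 -0.3772  0.4165] (array([ 0.4304, -0.3756]), 155, np.float64(0.2588), np.float64(0.0025)) (array([ 0.4395, -0.3445]), 193, np.float64(0.0556), np.float64(0.0024))
side [ 0.4871 -0.3771  0.4167] (array([ 0.4279, -0.3721]), 197, np.float64(0.2588), np.float64(0.0024)) (array([ 0.4375, -0.342 ]), 167, np.float64(0.0555), np.float64(0.0025))
```

```bash
python3 -m creep '[{"x":0.1,"y":0.3,"z":0,"wx":0,"wy":0,"wz":0,"fingers":1},{"x":0.1,"y":0.3,"z":0,"wx":0,"wy":0,"wz":0,"fingers":1},{"x":0.05,"y":0.175,"z":0,"wx":0,"wy":0,"wz":0,"fingers":1},{"x":0,"y":0,"z":0,"wx":0,"wy":0,"wz":0,"fingers":1},{"x":0,"y":0,"z":-0.4,"wx":0,"wy":0,"wz":0,"fingers":1},{"x":0,"y":0,"z":-0.6,"wx":0,"wy":0,"wz":0,"fingers":1},{"x":0,"y":0,"z":-0.6,"wx":0,"wy":0,"wz":0,"fingers":1},{"x":0,"y":0,"z":-0.5,"wx":0,"wy":0,"wz":0,"fingers":1},{"x":0,"y":0,"z":-0.3,"wx":0,"wy":0,"wz":0,"fingers":1},{"x":0,"y":0,"z":0,"wx":0,"wy":0,"wz":0,"fingers":1},{"x":0,"y":0,"z":0,"wx":0,"wy":0,"wz":0,"fingers":1}]'
python3 - <<'E'
from h import *
for n in("scene","side"):
    W=cloud(n);p=arm.sense()['position'];print(n,p.round(4),rim(W,(p[0]-.0595,p[1]+.002),p[2]-.156,.064,.006),rim(W,(.4385,-.343),.056,.08))
E
```

```text
t: 8.05
position: [0.4963, -0.3482, 0.3215]
ee_rot: [0.0, 0.707, 0.707, 0.0]
wrist_force: [0.4, -0.5, -3.3]
grip_width: 0.0088
grip_force: 47.9
scene [ 0.4966 -0.3482  0.322 ] (array([ 0.4399, -0.3452]), 153, np.float64(0.1643), np.float64(0.0024)) (array([ 0.4401, -0.3449]), 140, np.float64(0.056), np.float64(0.0025))
side [ 0.4966 -0.3482  0.3222] (array([ 0.4378, -0.3431]), 185, np.float64(0.1641), np.float64(0.0023)) (array([ 0.4374, -0.3428]), 124, np.float64(0.0555), np.float64(0.0025))
```

```bash
python3 -m creep '[{"x":0,"y":0,"z":-0.3,"wx":0,"wy":0,"wz":0,"fingers":1},{"x":0,"y":0,"z":-0.4,"wx":0,"wy":0,"wz":0,"fingers":1},{"x":0,"y":0,"z":-0.4,"wx":0,"wy":0,"wz":0,"fingers":1},{"x":0,"y":0,"z":-0.3,"wx":0,"wy":0,"wz":0,"fingers":1},{"x":0,"y":0,"z":-0.2,"wx":0,"wy":0,"wz":0,"fingers":1},{"x":0,"y":0,"z":-0.15,"wx":0,"wy":0,"wz":0,"fingers":1},{"x":0,"y":0,"z":-0.1,"wx":0,"wy":0,"wz":0,"fingers":1},{"x":0,"y":0,"z":-0.05,"wx":0,"wy":0,"wz":0,"fingers":1},{"x":0,"y":0,"z":0,"wx":0,"wy":0,"wz":0,"fingers":1},{"x":0,"y":0,"z":0,"wx":0,"wy":0,"wz":0,"fingers":1}]'
python3 -m creep '[{"x":0,"y":0,"z":-0.05,"wx":0,"wy":0,"wz":0,"fingers":1},{"x":0,"y":0,"z":-0.05,"wx":0,"wy":0,"wz":0,"fingers":1},{"x":0,"y":0,"z":0,"wx":0,"wy":0,"wz":0,"fingers":1},{"x":0,"y":0,"z":0,"wx":0,"wy":0,"wz":0,"fingers":1}]'
```

```text
t: 9.15
position: [0.4963, -0.3481, 0.2451]
ee_rot: [0.0, 0.707, 0.707, 0.0]
wrist_force: [0.9, -0.2, -4.1]
grip_width: 0.0089
grip_force: 48.0
t: 9.55
position: [0.4961, -0.348, 0.2406]
ee_rot: [-0.0, 0.707, 0.707, -0.0]
wrist_force: [0.0, -0.4, -4.7]
grip_width: 0.0085
grip_force: 48.0
```

```bash
python3 -m creep '[{"x":0,"y":0,"z":-0.03,"wx":0,"wy":0,"wz":0,"fingers":1},{"x":0,"y":0,"z":-0.03,"wx":0,"wy":0,"wz":0,"fingers":1},{"x":0,"y":0,"z":0,"wx":0,"wy":0,"wz":0,"fingers":1},{"x":0,"y":0,"z":0,"wx":0,"wy":0,"wz":0,"fingers":1}]'
python3 -m creep '[{"x":0,"y":0,"z":-0.03,"wx":0,"wy":0,"wz":0,"fingers":1},{"x":0,"y":0,"z":0,"wx":0,"wy":0,"wz":0,"fingers":1},{"x":0,"y":0,"z":0,"wx":0,"wy":0,"wz":0,"fingers":1}]'
```

```text
t: 9.95
position: [0.4962, -0.348, 0.2384]
ee_rot: [0.0, 0.707, 0.707, 0.0]
wrist_force: [-0.4, 0.8, -3.0]
grip_width: 0.0084
grip_force: 47.8
t: 10.25
position: [0.4964, -0.348, 0.2376]
ee_rot: [0.0, 0.707, 0.707, 0.0]
wrist_force: [0.6, 1.1, 2.2]
grip_width: 0.009
grip_force: 48.2
```

```bash
python3 -m creep '[{"x":0,"y":0,"z":-0.01,"wx":0,"wy":0,"wz":0,"fingers":1},{"x":0,"y":0,"z":0,"wx":0,"wy":0,"wz":0,"fingers":0.88},{"x":0,"y":0,"z":0,"wx":0,"wy":0,"wz":0,"fingers":0.84},{"x":0,"y":0,"z":0,"wx":0,"wy":0,"wz":0,"fingers":0.8},{"x":0,"y":0,"z":0,"wx":0,"wy":0,"wz":0,"fingers":0.7},{"x":0,"y":0,"z":0,"wx":0,"wy":0,"wz":0,"fingers":0.6},{"x":0,"y":0,"z":0,"wx":0,"wy":0,"wz":0,"fingers":0.5},{"x":0,"y":0,"z":0.2,"wx":0,"wy":0,"wz":0,"fingers":0.5},{"x":0,"y":0,"z":0.5,"wx":0,"wy":0,"wz":0,"fingers":0.5},{"x":0,"y":0,"z":0.9,"wx":0,"wy":0,"wz":0,"fingers":0.5},{"x":0,"y":0,"z":0.9,"wx":0,"wy":0,"wz":0,"fingers":0.5},{"x":0,"y":0,"z":0.8,"wx":0,"wy":0,"wz":0,"fingers":0.5},{"x":0,"y":0,"z":0.3,"wx":0,"wy":0,"wz":0,"fingers":0.5},{"x":0,"y":0,"z":0,"wx":0,"wy":0,"wz":0,"fingers":0.5}]'
python3 - <<'E'
from h import *
for n in("scene","side"):
    W=cloud(n);p=arm.sense()['position'];print(n,p.round(4),"B",rim(W,(.4385,-.343),.082,.064),"C",rim(W,(.4895,-.086),.1,.048))
E
```

```text
t: 11.65
position: [0.4966, -0.348, 0.3833]
ee_rot: [0.002, 0.707, 0.707, 0.0]
wrist_force: [0.7, -0.6, 1.0]
grip_width: 0.0424
grip_force: 0.0
scene [ 0.4962 -0.3479  0.381 ] B (array([ 0.4398, -0.3455]), 187, np.float64(0.0818), np.float64(0.0024)) C (array([ 0.4909, -0.0866]), 191, np.float64(0.1001), np.float64(0.0025))
side [ 0.4959 -0.3479  0.3797] B (array([ 0.437 , -0.3431]), 137, np.float64(0.0817), np.float64(0.0023)) C (array([ 0.4885, -0.0849]), 201, np.float64(0.0994), np.float64(0.0026))
```

```bash
python3 -m creep '[{"x":0.05,"y":0.4,"z":0,"wx":0,"wy":0,"wz":0,"fingers":0.5},{"x":0.12,"y":0.9,"z":0,"wx":0,"wy":0,"wz":0,"fingers":0.5},{"x":0.12,"y":0.9,"z":0,"wx":0,"wy":0,"wz":0,"fingers":0.5},{"x":0.12,"y":0.9,"z":0,"wx":0,"wy":0,"wz":0,"fingers":0.5},{"x":0.12,"y":0.9,"z":0,"wx":0,"wy":0,"wz":0,"fingers":0.5},{"x":0.12,"y":0.9,"z":0,"wx":0,"wy":0,"wz":0,"fingers":0.5},{"x":0.12,"y":0.9,"z":0,"wx":0,"wy":0,"wz":0,"fingers":0.5},{"x":0.12,"y":0.75,"z":0,"wx":0,"wy":0,"wz":0,"fingers":0.5},{"x":0,"y":0,"z":0,"wx":0,"wy":0,"wz":0,"fingers":0.5},{"x":0,"y":0,"z":0,"wx":0,"wy":0,"wz":0,"fingers":0.5}]'
```

```text
t: 12.75
position: [0.5313, -0.0842, 0.3795]
ee_rot: [-0.001, 0.706, 0.708, -0.001]
wrist_force: [-0.5, -0.3, -0.8]
grip_width: 0.0427
grip_force: 0.0
```

```bash
python3 -m creep '[{"x":0,"y":-0.03,"z":-0.6,"wx":0,"wy":0,"wz":0,"fingers":0.5},{"x":0,"y":0,"z":-0.7,"wx":0,"wy":0,"wz":0,"fingers":0.5},{"x":0,"y":0,"z":-0.6,"wx":0,"wy":0,"wz":0,"fingers":0.5},{"x":0,"y":0,"z":-0.5,"wx":0,"wy":0,"wz":0,"fingers":0.5},{"x":0,"y":0,"z":-0.4,"wx":0,"wy":0,"wz":0,"fingers":0.5},{"x":0,"y":0,"z":-0.3,"wx":0,"wy":0,"wz":0,"fingers":0.5},{"x":0,"y":0,"z":0,"wx":0,"wy":0,"wz":0,"fingers":0.5},{"x":0,"y":0,"z":0,"wx":0,"wy":0,"wz":0,"fingers":0.65},{"x":0,"y":0,"z":0,"wx":0,"wy":0,"wz":0,"fingers":0.75},{"x":0,"y":0,"z":0,"wx":0,"wy":0,"wz":0,"fingers":0.8},{"x":0,"y":0,"z":0,"wx":0,"wy":0,"wz":0,"fingers":0.85},{"x":0,"y":0,"z":0,"wx":0,"wy":0,"wz":0,"fingers":0.9},{"x":0,"y":0,"z":0,"wx":0,"wy":0,"wz":0,"fingers":1},{"x":0,"y":0,"z":0,"wx":0,"wy":0,"wz":0,"fingers":1},{"x":0,"y":0,"z":0,"wx":0,"wy":0,"wz":0,"fingers":1},{"x":0,"y":0,"z":0,"wx":0,"wy":0,"wz":0,"fingers":1}]' 50
```

```text
t: 14.35
position: [0.5321, -0.0871, 0.2573]
ee_rot: [0.0, 0.707, 0.707, 0.0]
wrist_force: [0.0, 1.0, 5.1]
grip_width: 0.0074
grip_force: 46.2
```

```bash
python3 -m creep '[{"x":0,"y":0,"z":0.2,"wx":0,"wy":0,"wz":0,"fingers":1},{"x":0,"y":0,"z":0.4,"wx":0,"wy":0,"wz":0,"fingers":1},{"x":0,"y":0,"z":0.6,"wx":0,"wy":0,"wz":0,"fingers":1},{"x":0,"y":0,"z":0.8,"wx":0,"wy":0,"wz":0,"fingers":1},{"x":0,"y":0,"z":0.8,"wx":0,"wy":0,"wz":0,"fingers":1},{"x":0,"y":0,"z":0.8,"wx":0,"wy":0,"wz":0,"fingers":1},{"x":0,"y":0,"z":0.6,"wx":0,"wy":0,"wz":0,"fingers":1},{"x":0,"y":0,"z":0.3,"wx":0,"wy":0,"wz":0,"fingers":1},{"x":0,"y":0,"z":0.1,"wx":0,"wy":0,"wz":0,"fingers":1},{"x":0,"y":0,"z":0,"wx":0,"wy":0,"wz":0,"fingers":1}]'
python3 -m creep '[{"x":-0.06,"y":-0.3,"z":0,"wx":0,"wy":0,"wz":0,"fingers":1},{"x":-0.12,"y":-0.6,"z":0,"wx":0,"wy":0,"wz":0,"fingers":1},{"x":-0.16,"y":-0.8,"z":0,"wx":0,"wy":0,"wz":0,"fingers":1},{"x":-0.16,"y":-0.8,"z":0,"wx":0,"wy":0,"wz":0,"fingers":1},{"x":-0.16,"y":-0.8,"z":0,"wx":0,"wy":0,"wz":0,"fingers":1},{"x":-0.16,"y":-0.8,"z":0,"wx":0,"wy":0,"wz":0,"fingers":1},{"x":-0.16,"y":-0.8,"z":0,"wx":0,"wy":0,"wz":0,"fingers":1},{"x":-0.16,"y":-0.8,"z":0,"wx":0,"wy":0,"wz":0,"fingers":1},{"x":-0.1,"y":-0.5,"z":0,"wx":0,"wy":0,"wz":0,"fingers":1},{"x":-0.04,"y":-0.26,"z":0,"wx":0,"wy":0,"wz":0,"fingers":1},{"x":0,"y":0,"z":0,"wx":0,"wy":0,"wz":0,"fingers":1},{"x":0,"y":0,"z":0,"wx":0,"wy":0,"wz":0,"fingers":1}]'
python3 - <<'E'
from h import *
for n in("scene","side"):
    W=cloud(n);p=arm.sense()['position'];print(n,p.round(4),"C",rim(W,(p[0]-.0423,p[1]+.001),p[2]-.157,.048,.006),"B",rim(W,(.4385,-.343),.082,.064))
E
```

```text
t: 15.35
position: [0.5316, -0.0872, 0.4401]
ee_rot: [-0.0, 0.707, 0.707, -0.0]
wrist_force: [-0.3, -0.6, -2.0]
grip_width: 0.0075
grip_force: 46.0
t: 16.55
position: [0.4809, -0.3446, 0.44]
ee_rot: [-0.001, 0.707, 0.708, 0.0]
wrist_force: [0.4, 0.4, -1.3]
grip_width: 0.0074
grip_force: 46.1
scene [ 0.4812 -0.3441  0.4404] C (array([ 0.441 , -0.3435]), 112, np.float64(0.2819), np.float64(0.0024)) B (array([ 0.4403, -0.3452]), 188, np.float64(0.082), np.float64(0.0023))
side [ 0.4813 -0.3439  0.4406] C (array([ 0.4386, -0.341 ]), 158, np.float64(0.2816), np.float64(0.0024)) B (array([ 0.4373, -0.343 ]), 138, np.float64(0.0814), np.float64(0.0022))
```

```bash
python3 -m creep '[{"x":-0.02,"y":-0.05,"z":-0.3,"wx":0,"wy":0,"wz":0,"fingers":1},{"x":0,"y":0,"z":-0.5,"wx":0,"wy":0,"wz":0,"fingers":1},{"x":0,"y":0,"z":-0.6,"wx":0,"wy":0,"wz":0,"fingers":1},{"x":0,"y":0,"z":-0.6,"wx":0,"wy":0,"wz":0,"fingers":1},{"x":0,"y":0,"z":-0.4,"wx":0,"wy":0,"wz":0,"fingers":1},{"x":0,"y":0,"z":-0.4,"wx":0,"wy":0,"wz":0,"fingers":1},{"x":0,"y":0,"z":-0.4,"wx":0,"wy":0,"wz":0,"fingers":1},{"x":0,"y":0,"z":-0.4,"wx":0,"wy":0,"wz":0,"fingers":1},{"x":0,"y":0,"z":-0.3,"wx":0,"wy":0,"wz":0,"fingers":1},{"x":0,"y":0,"z":-0.2,"wx":0,"wy":0,"wz":0,"fingers":1},{"x":0,"y":0,"z":-0.1,"wx":0,"wy":0,"wz":0,"fingers":1},{"x":0,"y":0,"z":0,"wx":0,"wy":0,"wz":0,"fingers":1},{"x":0,"y":0,"z":0,"wx":0,"wy":0,"wz":0,"fingers":1}]'
python3 -m creep '[{"x":0,"y":0,"z":-0.04,"wx":0,"wy":0,"wz":0,"fingers":1},{"x":0,"y":0,"z":-0.04,"wx":0,"wy":0,"wz":0,"fingers":1},{"x":0,"y":0,"z":0,"wx":0,"wy":0,"wz":0,"fingers":1},{"x":0,"y":0,"z":0,"wx":0,"wy":0,"wz":0,"fingers":1}]'
```

```text
t: 17.95
position: [0.48, -0.3477, 0.2733]
ee_rot: [0.0, 0.707, 0.707, 0.0]
wrist_force: [0.8, 0.3, -1.8]
grip_width: 0.0077
grip_force: 46.2
t: 18.35
position: [0.4798, -0.3476, 0.2695]
ee_rot: [-0.0, 0.707, 0.707, 0.0]
wrist_force: [-0.2, 0.9, -2.0]
grip_width: 0.0075
grip_force: 46.2
```

```bash
python3 -m creep '[{"x":0,"y":0,"z":-0.03,"wx":0,"wy":0,"wz":0,"fingers":1},{"x":0,"y":0,"z":-0.03,"wx":0,"wy":0,"wz":0,"fingers":1},{"x":0,"y":0,"z":0,"wx":0,"wy":0,"wz":0,"fingers":1},{"x":0,"y":0,"z":0,"wx":0,"wy":0,"wz":0,"fingers":1}]'
python3 -m creep '[{"x":0,"y":0,"z":-0.03,"wx":0,"wy":0,"wz":0,"fingers":1},{"x":0,"y":0,"z":0,"wx":0,"wy":0,"wz":0,"fingers":1},{"x":0,"y":0,"z":0,"wx":0,"wy":0,"wz":0,"fingers":1}]'
```

```text
t: 18.75
position: [0.4797, -0.3475, 0.267]
ee_rot: [-0.0, 0.707, 0.707, 0.0]
wrist_force: [0.7, 0.8, -2.2]
grip_width: 0.0074
grip_force: 46.1
t: 19.05
position: [0.4797, -0.3476, 0.2658]
ee_rot: [-0.0, 0.707, 0.707, -0.0]
wrist_force: [1.0, 0.2, -1.9]
grip_width: 0.0076
grip_force: 46.1
```

```bash
python3 -m creep '[{"x":0,"y":0,"z":-0.02,"wx":0,"wy":0,"wz":0,"fingers":1},{"x":0,"y":0,"z":0,"wx":0,"wy":0,"wz":0,"fingers":1},{"x":0,"y":0,"z":0,"wx":0,"wy":0,"wz":0,"fingers":1}]'
python3 -m creep '[{"x":0,"y":0,"z":-0.02,"wx":0,"wy":0,"wz":0,"fingers":1},{"x":0,"y":0,"z":0,"wx":0,"wy":0,"wz":0,"fingers":1},{"x":0,"y":0,"z":0,"wx":0,"wy":0,"wz":0,"fingers":1}]'
```

```text
t: 19.35
position: [0.4799, -0.3477, 0.2655]
ee_rot: [0.0, 0.707, 0.707, 0.0]
wrist_force: [0.9, -0.5, 0.7]
grip_width: 0.0075
grip_force: 46.4
t: 19.65
position: [0.4802, -0.3476, 0.2654]
ee_rot: [0.001, 0.707, 0.707, 0.0]
wrist_force: [0.4, 0.9, 5.3]
grip_width: 0.0074
grip_force: 47.0
```

```bash
python3 -m creep '[{"x":0,"y":0,"z":0,"wx":0,"wy":0,"wz":0,"fingers":0.9},{"x":0,"y":0,"z":0,"wx":0,"wy":0,"wz":0,"fingers":0.86},{"x":0,"y":0,"z":0,"wx":0,"wy":0,"wz":0,"fingers":0.82},{"x":0,"y":0,"z":0,"wx":0,"wy":0,"wz":0,"fingers":0.75},{"x":0,"y":0,"z":0,"wx":0,"wy":0,"wz":0,"fingers":0.65},{"x":0,"y":0,"z":0,"wx":0,"wy":0,"wz":0,"fingers":0.6},{"x":0,"y":0,"z":0,"wx":0,"wy":0,"wz":0,"fingers":0.6},{"x":0,"y":0,"z":0.2,"wx":0,"wy":0,"wz":0,"fingers":0.6},{"x":0,"y":0,"z":0.5,"wx":0,"wy":0,"wz":0,"fingers":0.6},{"x":0,"y":0,"z":0.9,"wx":0,"wy":0,"wz":0,"fingers":0.6},{"x":0,"y":0,"z":0.9,"wx":0,"wy":0,"wz":0,"fingers":0.6},{"x":0,"y":0,"z":0.8,"wx":0,"wy":0,"wz":0,"fingers":0.6},{"x":0,"y":0,"z":0.4,"wx":0,"wy":0,"wz":0,"fingers":0.6},{"x":0,"y":0,"z":0,"wx":0,"wy":0,"wz":0,"fingers":0.6}]'
python3 - <<'E'
from h import *
for n in("scene","side"):
    W=cloud(n);p=arm.sense()['position'];print(n,p.round(4),"C",rim(W,(.4385,-.343),.108,.048),"B",rim(W,(.4385,-.343),.082,.064),"D",rim(W,(.438,.3857),.122,.033))
E
```

```text
t: 21.05
position: [0.4803, -0.3475, 0.4162]
ee_rot: [0.003, 0.707, 0.707, 0.0]
wrist_force: [0.6, -0.1, 0.0]
grip_width: 0.0343
grip_force: 0.0
scene [ 0.4799 -0.3475  0.4139] C (array([ 0.4396, -0.3468]), 141, np.float64(0.1076), np.float64(0.0024)) B (array([ 0.4392, -0.3463]), 132, np.float64(0.0818), np.float64(0.0024)) D (array([0.4393, 0.3847]), 179, np.float64(0.1221), np.float64(0.0023))
side [ 0.4797 -0.3475  0.4124] C (array([ 0.4376, -0.3447]), 120, np.float64(0.1074), np.float64(0.0022)) B (array([ 0.4371, -0.3414]), 86, np.float64(0.0814), np.float64(0.0022)) D (array([0.4371, 0.387 ]), 315, np.float64(0.1214), np.float64(0.0024))
```

```bash
python3 -m creep '[{"x":0.2,"y":0.5,"z":0,"wx":0,"wy":0,"wz":0,"fingers":0.6},{"x":0.2,"y":1,"z":0,"wx":0,"wy":0,"wz":0,"fingers":0.6},{"x":0.2,"y":1,"z":0,"wx":0,"wy":0,"wz":0,"fingers":0.6},{"x":0.2,"y":1,"z":0,"wx":0,"wy":0,"wz":0,"fingers":0.6},{"x":0.2,"y":1,"z":0,"wx":0,"wy":0,"wz":0,"fingers":0.6},{"x":0,"y":1,"z":0,"wx":0,"wy":0,"wz":0,"fingers":0.6},{"x":0,"y":1,"z":0,"wx":0,"wy":0,"wz":0,"fingers":0.6},{"x":0,"y":1,"z":0,"wx":0,"wy":0,"wz":0,"fingers":0.6},{"x":0,"y":1,"z":0,"wx":0,"wy":0,"wz":0,"fingers":0.6},{"x":0,"y":1,"z":0,"wx":0,"wy":0,"wz":0,"fingers":0.6},{"x":0,"y":1,"z":0,"wx":0,"wy":0,"wz":0,"fingers":0.6},{"x":0,"y":1,"z":0,"wx":0,"wy":0,"wz":0,"fingers":0.6},{"x":-0.2,"y":1,"z":0,"wx":0,"wy":0,"wz":0,"fingers":0.6},{"x":-0.2,"y":1,"z":0,"wx":0,"wy":0,"wz":0,"fingers":0.6},{"x":-0.2,"y":1,"z":0,"wx":0,"wy":0,"wz":0,"fingers":0.6},{"x":-0.2,"y":1,"z":0,"wx":0,"wy":0,"wz":0,"fingers":0.6},{"x":-0.2,"y":1,"z":0,"wx":0,"wy":0,"wz":0,"fingers":0.6},{"x":-0.2,"y":1,"z":0,"wx":0,"wy":0,"wz":0,"fingers":0.6},{"x":-0.15,"y":0.8,"z":0,"wx":0,"wy":0,"wz":0,"fingers":0.6},{"x":0,"y":0,"z":0,"wx":0,"wy":0,"wz":0,"fingers":0.6}]'
python3 - <<'E'
from workcell import arm
s=arm.sense();print(s['position'],s['ee_rot'],s['grip_width'])
E
```

```text
t: 23.15
position: [0.4624, 0.3891, 0.4105]
ee_rot: [-0.002, 0.704, 0.71, -0.001]
wrist_force: [-0.4, 0.9, 0.2]
grip_width: 0.0343
grip_force: 0.0
[0.46235918 0.38912855 0.41045421] [-0.00199499  0.70402327  0.71017331 -0.00106294] 0.03433383847204752
```

```bash
python3 -m creep '[{"x":0.09,"y":-0.08,"z":-0.3,"wx":0,"wy":0,"wz":0,"fingers":0.6},{"x":0,"y":0,"z":-0.4,"wx":0,"wy":0,"wz":0,"fingers":0.6},{"x":0,"y":0,"z":-0.4,"wx":0,"wy":0,"wz":0,"fingers":0.6},{"x":0,"y":0,"z":-0.4,"wx":0,"wy":0,"wz":0,"fingers":0.6},{"x":0,"y":0,"z":-0.3,"wx":0,"wy":0,"wz":0,"fingers":0.6},{"x":0,"y":0,"z":-0.1,"wx":0,"wy":0,"wz":0,"fingers":0.6},{"x":0,"y":0,"z":0,"wx":0,"wy":0,"wz":0,"fingers":0.6},{"x":0,"y":0,"z":0,"wx":0,"wy":0,"wz":0,"fingers":0.6}]'
python3 - <<'E'
from h import *
W=cloud("wrist");print(rim(W,(.438,.3857),.122,.033))
p,d=arm.snapshot("side"); cv2.imwrite("pics/s3.png",cv2.resize(p[130:370,240:560,::-1],(800,600)))
E
```

```text
t: 23.95
position: [0.4696, 0.3811, 0.3368]
ee_rot: [0.0, 0.707, 0.707, 0.0]
wrist_force: [0.3, -0.8, -0.4]
grip_width: 0.0343
grip_force: 0.0
(array([0.4372, 0.3864]), 2829, np.float64(0.1226), np.float64(0.0023))
```

View pics/s3.png

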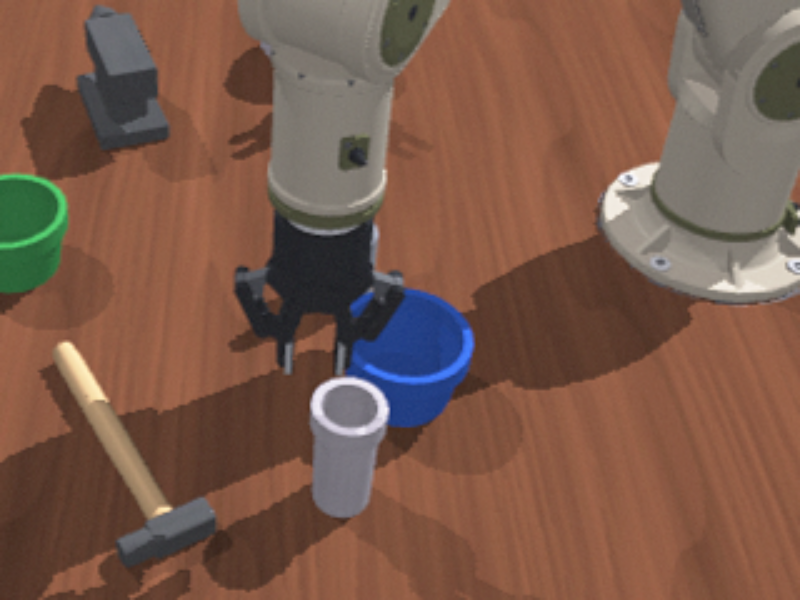

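Fingers at (288,360) and (342,360) line up with D's +x wall; D's rim is centred near (350,405). Applying a small correction, then grasping.

```bash
python3 -m creep '[{"x":-0.09,"y":0.12,"z":0,"wx":0,"wy":0,"wz":0,"fingers":0.6},{"x":0,"y":0,"z":-0.1,"wx":0,"wy":0,"wz":0,"fingers":0.6},{"x":0,"y":0,"z":-0.3,"wx":0,"wy":0,"wz":0,"fingers":0.6},{"x":0,"y":0,"z":-0.4,"wx":0,"wy":0,"wz":0,"fingers":0.6},{"x":0,"y":0,"z":-0.4,"wx":0,"wy":0,"wz":0,"fingers":0.6},{"x":0,"y":0,"z":-0.28,"wx":0,"wy":0,"wz":0,"fingers":0.6},{"x":0,"y":0,"z":0,"wx":0,"wy":0,"wz":0,"fingers":0.6},{"x":0,"y":0,"z":0,"wx":0,"wy":0,"wz":0,"fingers":0.7},{"x":0,"y":0,"z":0,"wx":0,"wy":0,"wz":0,"fingers":0.76},{"x":0,"y":0,"z":0,"wx":0,"wy":0,"wz":0,"fingers":0.8},{"x":0,"y":0,"z":0,"wx":0,"wy":0,"wz":0,"fingers":0.84},{"x":0,"y":0,"z":0,"wx":0,"wy":0,"wz":0,"fingers":0.88},{"x":0,"y":0,"z":0,"wx":0,"wy":0,"wz":0,"fingers":0.92},{"x":0,"y":0,"z":0,"wx":0,"wy":0,"wz":0,"fingers":1},{"x":0,"y":0,"z":0,"wx":0,"wy":0,"wz":0,"fingers":1},{"x":0,"y":0,"z":0,"wx":0,"wy":0,"wz":0,"fingers":1},{"x":0,"y":0,"z":0,"wx":0,"wy":0,"wz":0,"fingers":1}]' 45
python3 -m creep '[{"x":0,"y":0,"z":0.2,"wx":0,"wy":0,"wz":0,"fingers":1},{"x":0,"y":0,"z":0.4,"wx":0,"wy":0,"wz":0,"fingers":1},{"x":0,"y":0,"z":0.6,"wx":0,"wy":0,"wz":0,"fingers":1},{"x":0,"y":0,"z":0.8,"wx":0,"wy":0,"wz":0,"fingers":1},{"x":0,"y":0,"z":0.8,"wx":0,"wy":0,"wz":0,"fingers":1},{"x":0,"y":0,"z":0.8,"wx":0,"wy":0,"wz":0,"fingers":1},{"x":0,"y":0,"z":0.6,"wx":0,"wy":0,"wz":0,"fingers":1},{"x":0,"y":0,"z":0.4,"wx":0,"wy":0,"wz":0,"fingers":1},{"x":0,"y":0,"z":0.2,"wx":0,"wy":0,"wz":0,"fingers":1},{"x":0,"y":0,"z":0,"wx":0,"wy":0,"wz":0,"fingers":1}]'
python3 - <<'E'
from h import *
for n in("scene","side"):
    W=cloud(n);p=arm.sense()['position'];print(n,p.round(4),"D",rim(W,(p[0]-.0275,p[1]),p[2]-.157,.033,.006))
E
```

```text
t: 25.75
position: [0.4659, 0.3862, 0.2777]
ee_rot: [0.0, 0.707, 0.707, 0.001]
wrist_force: [-0.3, -0.9, 6.0]
grip_width: 0.0092
grip_force: 44.7
t: 26.75
position: [0.4655, 0.3862, 0.4706]
ee_rot: [-0.0, 0.707, 0.707, 0.001]
wrist_force: [0.7, -0.4, -1.4]
grip_width: 0.0093
grip_force: 44.5
scene [0.4656 0.386  0.4692] D (array([0.4423, 0.387 ]), 137, np.float64(0.3131), np.float64(0.0022))
side [0.4657 0.3859 0.4684] D (array([0.4385, 0.3907]), 360, np.float64(0.3119), np.float64(0.0021))
```

```bash
python3 -m creep '[{"x":0.2,"y":-0.3,"z":0,"wx":0,"wy":0,"wz":0,"fingers":1},{"x":0.2,"y":-0.6,"z":0,"wx":0,"wy":0,"wz":0,"fingers":1},{"x":0.2,"y":-0.9,"z":0,"wx":0,"wy":0,"wz":0,"fingers":1},{"x":0.2,"y":-0.9,"z":0,"wx":0,"wy":0,"wz":0,"fingers":1},{"x":0.2,"y":-0.9,"z":0,"wx":0,"wy":0,"wz":0,"fingers":1},{"x":0,"y":-0.9,"z":0,"wx":0,"wy":0,"wz":0,"fingers":1},{"x":0,"y":-0.9,"z":0,"wx":0,"wy":0,"wz":0,"fingers":1},{"x":0,"y":-0.9,"z":0,"wx":0,"wy":0,"wz":0,"fingers":1},{"x":0,"y":-0.9,"z":0,"wx":0,"wy":0,"wz":0,"fingers":1},{"x":0,"y":-0.9,"z":0,"wx":0,"wy":0,"wz":0,"fingers":1},{"x":0,"y":-0.9,"z":0,"wx":0,"wy":0,"wz":0,"fingers":1},{"x":0,"y":-0.9,"z":0,"wx":0,"wy":0,"wz":0,"fingers":1}]'
python3 -m creep '[{"x":0,"y":-0.9,"z":0,"wx":0,"wy":0,"wz":0,"fingers":1},{"x":0,"y":-0.9,"z":0,"wx":0,"wy":0,"wz":0,"fingers":1},{"x":-0.1,"y":-0.9,"z":0,"wx":0,"wy":0,"wz":0,"fingers":1},{"x":-0.1,"y":-0.9,"z":0,"wx":0,"wy":0,"wz":0,"fingers":1},{"x":-0.2,"y":-0.9,"z":0,"wx":0,"wy":0,"wz":0,"fingers":1},{"x":-0.2,"y":-0.9,"z":0,"wx":0,"wy":0,"wz":0,"fingers":1},{"x":-0.2,"y":-0.9,"z":0,"wx":0,"wy":0,"wz":0,"fingers":1},{"x":-0.2,"y":-0.76,"z":0,"wx":0,"wy":0,"wz":0,"fingers":1},{"x":-0.05,"y":-0.4,"z":0,"wx":0,"wy":0,"wz":0,"fingers":1},{"x":0,"y":0,"z":0,"wx":0,"wy":0,"wz":0,"fingers":1},{"x":0,"y":0,"z":0,"wx":0,"wy":0,"wz":0,"fingers":1},{"x":0,"y":0,"z":0,"wx":0,"wy":0,"wz":0,"fingers":1}]'
python3 - <<'E'
from h import *
for n in("scene","side"):
    W=cloud(n);p=arm.sense()['position'];print(n,p.round(4),"D",rim(W,(p[0]-.0265,p[1]+.002),p[2]-.157,.033,.006),"C",rim(W,(.4385,-.343),.108,.048))
E
```

```text
t: 28.05
position: [0.5053, -0.0128, 0.4683]
ee_rot: [-0.0, 0.707, 0.707, -0.001]
wrist_force: [1.0, 1.0, -0.5]
grip_width: 0.0093
grip_force: 44.5
t: 29.25
position: [0.4644, -0.3068, 0.469]
ee_rot: [-0.0, 0.706, 0.708, 0.0]
wrist_force: [0.1, 0.1, -1.0]
grip_width: 0.0095
grip_force: 44.5
scene [ 0.4644 -0.3067  0.4691] D (array([ 0.4411, -0.3037]), 92, np.float64(0.3121), np.float64(0.0023)) C (array([ 0.4395, -0.3465]), 133, np.float64(0.1078), np.float64(0.0026))
side [ 0.4643 -0.3069  0.4692] D (array([ 0.4365, -0.3022]), 128, np.float64(0.3115), np.float64(0.0024)) C (array([ 0.4368, -0.344 ]), 116, np.float64(0.1077), np.float64(0.0022))
```

```bash
python3 -m creep '[{"x":-0.02,"y":-0.3,"z":0,"wx":0,"wy":0,"wz":0,"fingers":1},{"x":0,"y":-0.46,"z":0,"wx":0,"wy":0,"wz":0,"fingers":1},{"x":0,"y":-0.3,"z":0,"wx":0,"wy":0,"wz":0,"fingers":1},{"x":0,"y":0,"z":-0.3,"wx":0,"wy":0,"wz":0,"fingers":1},{"x":0,"y":0,"z":-0.5,"wx":0,"wy":0,"wz":0,"fingers":1},{"x":0,"y":0,"z":-0.5,"wx":0,"wy":0,"wz":0,"fingers":1},{"x":0,"y":0,"z":-0.3,"wx":0,"wy":0,"wz":0,"fingers":1},{"x":0,"y":0,"z":-0.1,"wx":0,"wy":0,"wz":0,"fingers":1},{"x":0,"y":0,"z":0,"wx":0,"wy":0,"wz":0,"fingers":1},{"x":0,"y":0,"z":0,"wx":0,"wy":0,"wz":0,"fingers":1}]'
python3 - <<'E'
from h import *
for n in("scene","side"):
    q,d=arm.snapshot(n)
    if n=="side": cv2.imwrite("pics/s4.png",cv2.resize(q[20:220,250:490,::-1],(720,600)))
    W=cloud(n,d);p=arm.sense()['position'];print(n,p.round(4),"D",rim(W,(p[0]-.0265,p[1]+.002),p[2]-.157,.033,.006),"C",rim(W,(.4385,-.345),.108,.048))
E
```

```text
t: 30.35
position: [0.4632, -0.3508, 0.402]
ee_rot: [0.001, 0.707, 0.707, 0.0]
wrist_force: [-0.6, -0.1, -1.1]
grip_width: 0.0094
grip_force: 44.5
scene [ 0.4632 -0.3508  0.4021] D (array([ 0.4387, -0.3481]), 86, np.float64(0.2446), np.float64(0.0023)) C (array([ 0.44  , -0.3466]), 108, np.float64(0.1082), np.float64(0.0025))
side [ 0.4632 -0.3508  0.4021] D (array([ 0.4371, -0.3461]), 109, np.float64(0.2445), np.float64(0.0025)) C (array([ 0.437 , -0.3452]), 95, np.float64(0.1076), np.float64(0.0025))
```

View pics/s4.png

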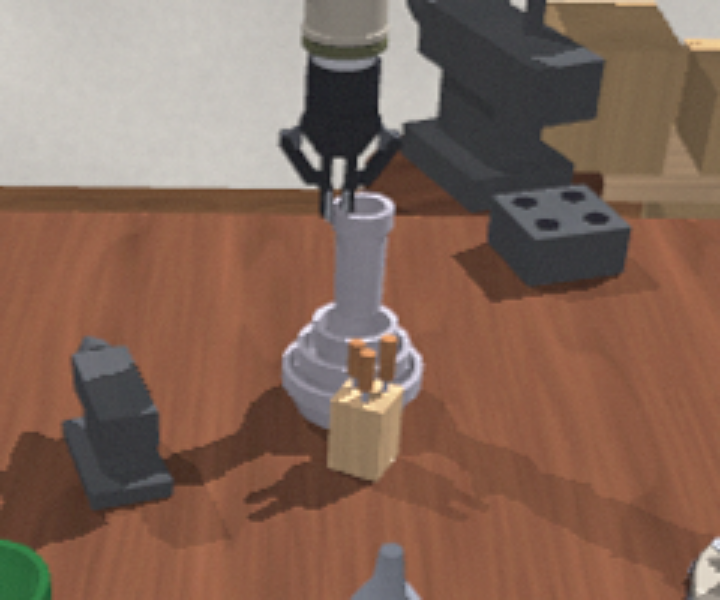

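D at (365,210) is held level and centred over the nest (355,370). Lowering.

```bash
python3 -m creep '[{"x":0.01,"y":0.03,"z":-0.2,"wx":0,"wy":0,"wz":0,"fingers":1},{"x":0,"y":0,"z":-0.3,"wx":0,"wy":0,"wz":0,"fingers":1},{"x":0,"y":0,"z":-0.4,"wx":0,"wy":0,"wz":0,"fingers":1},{"x":0,"y":0,"z":-0.4,"wx":0,"wy":0,"wz":0,"fingers":1},{"x":0,"y":0,"z":-0.4,"wx":0,"wy":0,"wz":0,"fingers":1},{"x":0,"y":0,"z":-0.4,"wx":0,"wy":0,"wz":0,"fingers":1},{"x":0,"y":0,"z":-0.25,"wx":0,"wy":0,"wz":0,"fingers":1},{"x":0,"y":0,"z":-0.15,"wx":0,"wy":0,"wz":0,"fingers":1},{"x":0,"y":0,"z":-0.1,"wx":0,"wy":0,"wz":0,"fingers":1},{"x":0,"y":0,"z":0,"wx":0,"wy":0,"wz":0,"fingers":1},{"x":0,"y":0,"z":0,"wx":0,"wy":0,"wz":0,"fingers":1}]'
python3 -m creep '[{"x":0,"y":0,"z":-0.04,"wx":0,"wy":0,"wz":0,"fingers":1},{"x":0,"y":0,"z":-0.04,"wx":0,"wy":0,"wz":0,"fingers":1},{"x":0,"y":0,"z":0,"wx":0,"wy":0,"wz":0,"fingers":1},{"x":0,"y":0,"z":0,"wx":0,"wy":0,"wz":0,"fingers":1}]'
```

```text
t: 31.55
position: [0.4635, -0.3497, 0.2977]
ee_rot: [0.0, 0.707, 0.707, 0.0]
wrist_force: [-1.1, -0.9, -0.1]
grip_width: 0.0094
grip_force: 44.5
t: 31.95
position: [0.4633, -0.3496, 0.2939]
ee_rot: [-0.0, 0.707, 0.707, -0.0]
wrist_force: [0.1, 0.4, -1.0]
grip_width: 0.0094
grip_force: 44.5
```

```bash
python3 -m creep '[{"x":0,"y":0,"z":-0.03,"wx":0,"wy":0,"wz":0,"fingers":1},{"x":0,"y":0,"z":-0.03,"wx":0,"wy":0,"wz":0,"fingers":1},{"x":0,"y":0,"z":0,"wx":0,"wy":0,"wz":0,"fingers":1},{"x":0,"y":0,"z":0,"wx":0,"wy":0,"wz":0,"fingers":1}]'
python3 -m creep '[{"x":0,"y":0,"z":-0.03,"wx":0,"wy":0,"wz":0,"fingers":1},{"x":0,"y":0,"z":0,"wx":0,"wy":0,"wz":0,"fingers":1},{"x":0,"y":0,"z":0,"wx":0,"wy":0,"wz":0,"fingers":1}]'
python3 -m creep '[{"x":0,"y":0,"z":-0.02,"wx":0,"wy":0,"wz":0,"fingers":1},{"x":0,"y":0,"z":0,"wx":0,"wy":0,"wz":0,"fingers":1},{"x":0,"y":0,"z":0,"wx":0,"wy":0,"wz":0,"fingers":1}]'
```

```text
t: 32.35
position: [0.4633, -0.3496, 0.2914]
ee_rot: [-0.0, 0.707, 0.707, -0.0]
wrist_force: [0.2, 0.5, -1.4]
grip_width: 0.0095
grip_force: 44.5
t: 32.65
position: [0.4634, -0.3496, 0.2902]
ee_rot: [-0.0, 0.707, 0.707, 0.0]
wrist_force: [0.7, 0.1, -0.7]
grip_width: 0.0099
grip_force: 44.6
t: 32.95
position: [0.4635, -0.3496, 0.2898]
ee_rot: [0.0, 0.707, 0.707, 0.0]
wrist_force: [-0.1, 0.0, 1.4]
grip_width: 0.0098
grip_force: 44.8
```

Contact at the expected height. A touch more, then release and rise.

```bash
python3 -m creep '[{"x":0,"y":0,"z":-0.015,"wx":0,"wy":0,"wz":0,"fingers":1},{"x":0,"y":0,"z":0,"wx":0,"wy":0,"wz":0,"fingers":1},{"x":0,"y":0,"z":0,"wx":0,"wy":0,"wz":0,"fingers":0.88},{"x":0,"y":0,"z":0,"wx":0,"wy":0,"wz":0,"fingers":0.84},{"x":0,"y":0,"z":0,"wx":0,"wy":0,"wz":0,"fingers":0.8},{"x":0,"y":0,"z":0,"wx":0,"wy":0,"wz":0,"fingers":0.72},{"x":0,"y":0,"z":0,"wx":0,"wy":0,"wz":0,"fingers":0.66},{"x":0,"y":0,"z":0,"wx":0,"wy":0,"wz":0,"fingers":0.66},{"x":0,"y":0,"z":0.2,"wx":0,"wy":0,"wz":0,"fingers":0.66},{"x":0,"y":0,"z":0.5,"wx":0,"wy":0,"wz":0,"fingers":0.66},{"x":0,"y":0,"z":0.8,"wx":0,"wy":0,"wz":0,"fingers":0.66},{"x":0,"y":0,"z":0.8,"wx":0,"wy":0,"wz":0,"fingers":0.66},{"x":0,"y":0,"z":0.6,"wx":0,"wy":0,"wz":0,"fingers":0.66},{"x":0,"y":0,"z":0,"wx":0,"wy":0,"wz":0,"fingers":0.66},{"x":0,"y":0,"z":0,"wx":0,"wy":0,"wz":0,"fingers":0.66}]'
python3 - <<'E'
from h import *
for n in("scene","side"):
    q,d=arm.snapshot(n)
    if n=="side": cv2.imwrite("pics/s5.png",cv2.resize(q[20:220,250:490,::-1],(720,600)))
    W=cloud(n,d)
    for k,h,r in(("A",.056,.08),("B",.082,.064),("C",.108,.048),("D",.134,.033)):
        print(n,k,*rim(W,(.4385,-.345),h,r))
E
```

```text
t: 34.45
position: [0.4634, -0.3495, 0.4057]
ee_rot: [0.001, 0.707, 0.707, 0.0]
wrist_force: [-0.3, -1.0, -1.4]
grip_width: 0.029
grip_force: 0.0
scene A [ 0.4406 -0.3453] 125 0.0557 0.0025
scene B [ 0.4391 -0.3465] 131 0.0817 0.0025
scene C [ 0.4396 -0.3473] 91 0.1081 0.0024
scene D [ 0.4378 -0.3465] 89 0.1337 0.0024
side A [ 0.4377 -0.3436] 106 0.0555 0.0026
side B [ 0.4369 -0.3438] 86 0.0817 0.0024
side C [ 0.4368 -0.3453] 84 0.1076 0.0027
side D [ 0.4344 -0.3452] 87 0.1332 0.0025
```

View pics/s5.png

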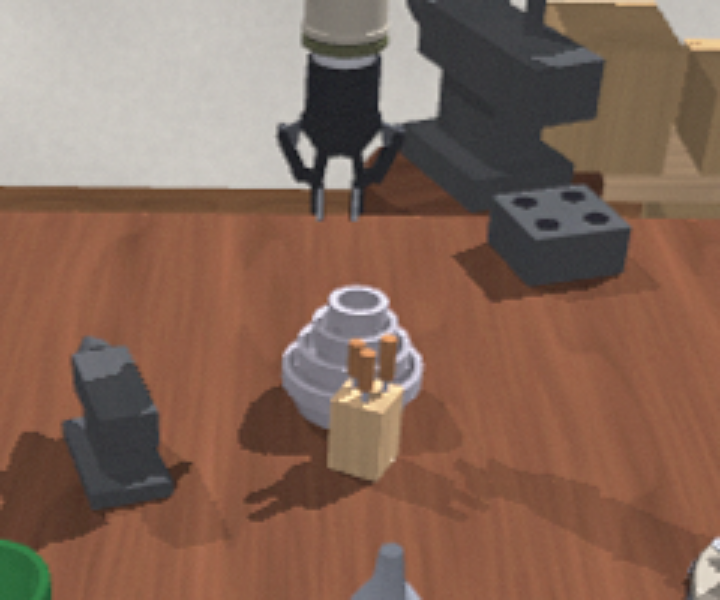

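The nest at (355,350) is complete. The rims sit at 56, 82, 108 and 134 mm as required, and the gripper is clear.

```bash
python3 -c "
from workcell import arm
print(arm.job_done())"
```

```text
the job is handed in; nothing more can be done
None
```

The four pots are nested upright in size order inside the largest, which I left where it stood; the arm never touched the anvil, oil can, chisel block or hammer, and I handed the job in after about 34.5 s of the 67 s allowed.

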